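Register an electronic bin label and press it home on its contacts

TASK

The bin of bronze bushes has lost its electronic label. Take the spare label from its stand, hold its barcode square in front of the hands-free scanner, a hand's width from the window, and keep it still there for a second so that it registers; then slide it, barcode to the front, down behind the lip of the empty rail on that bin and press it fully home against the sprung contacts. Finish while still holding it pressed home (do not let go: the springs would lift it off again before it has paired), and leave everything else where it stands.

Things in the scene. Friction and masses are not known exactly. Their poses are not given: they have to be found in the camera images.
- label_grip (a point): Grip tab of the spare label (white plate, yellow tab on top, standing upright in the grey slotted stand); this point is the tab's centre, 67 mm above the label's foot, 11 mm below its top. Tab 36 mm wide, 10 mm thick: pinch it front to back. Axes: z up the plate, y along its width, -x out of its front (display and barcode).
- label_foot (a point): Centre of the label's underside; axes as the tab's. Plate 80 mm wide, 10 mm thick, 58 mm tall (its lowest 4 mm narrow to 74 x 6 mm); the tab continues it up to 78 mm. 40 to 85 g.
- label_code (a point): Centre of the label's barcode, on its front face, 10.5 mm above the foot; axes as the label's (-x out of the front). The rail's lip hides the barcode once the label is fitted.
- label_stand: Grey slotted stand, fixed, 110 x 104 x 22 mm. Three slots along its y, at x = -34, 0 and 34 mm, each 13 mm wide, 16 mm deep, floor 6 mm above the bench; the label stands in the middle one, its front towards the stand's -x. Origin: centre of its underside.
- scanner_window (a point): Window centre (130 mm up) of the black hands-free scanner: fixed, foot 96 mm across, head 66 mm wide, 55 mm deep, 100 to 160 mm up. Axes: z up, -x straight out of the window. It reads a barcode that faces it 50 to 150 mm out (100 is best), within 30 mm of the centre line sideways and up or down, turned less than 0.25 rad.
- rail_seat (a point): Centre of the floor of the empty label rail, 22 mm above the bench, on the front of the bin of bronze bushes (blue, fixed, 116 mm wide, 90 mm tall; left, middle or right of three bins). The label's foot belongs here. Axes: z up, y along the rail, -x out of the bin's front, the way the label must face.
- rail_lip (a point): Centre of the mouth of the empty rail, 24 mm above its floor; axes as the rail's. Slot 12.5 mm wide (x), 86 mm long (y). In front a lip 18 mm tall above the floor, its edge flared outward up to 25 mm; at the back the bin's front wall, 28 mm tall, then rolled back up to 34 mm. The mouth between the flares is about 20 mm wide.
- contacts (a joint): Sprung contact strip in the floor of the empty rail, 56 mm long: 0 = up, standing 8 mm above the rail's floor; 0.008 m = right down, level with the floor. Starts to give at 3 N, needs 9 N at 8 mm, and springs up again when let go.
- cover_disc: Dark cast cover disc with a standing rib, 104 mm across, 52 mm tall. Loose, not to be moved. Origin: centre of its underside.
- marker_red: Paint marker, white with red cap, 132 x 18 mm, lying. Loose, not to be moved. Origin: centre of its underside.
- spray_white: White aerosol can, 67 mm across, 214 mm tall. Loose, not to be moved. Origin: centre of its underside.
- oiler: Squeeze oiler, cream bottle with red nozzle, 52 mm across, 152 mm tall. Loose, not to be moved. Origin: centre of its underside.
- sanding_block: Sanding block, 65 x 107 x 32 mm. Loose, not to be moved. Origin: centre of its underside.
- tape_roll: Yellow roll of tape lying flat, 84 mm across, 25 mm tall. Loose, not to be moved. Origin: centre of its underside.
Not all that is in view belongs to the job. Of the things that look like the part that bears label_grip, the smaller one is meant.

How it is judged:
On the way:
1. the label's barcode is held still in front of the scanner, facing its window: 50 to 150 mm out, within 30 mm of the centre line, turned less than 0.25 rad, for half a second (x of label_code in the frame of scanner_window between -0.15 and -0.05 m and y of label_code in the frame of scanner_window between -0.03 and 0.03 m and z of label_code in the frame of scanner_window between -0.03 and 0.03 m and angle between the x axis of label_code and the x axis of scanner_window, either way round below 0.25 rad and x of scanner_window in the frame of label_code below -0.04 m and linear speed of label below 0.02 m/s and contact force between the fingers and label above 1 N), for 0.5 s.
At the end, for the whole second after the job is handed in: Label in the empty rail behind the lip, front outward, foot within 4 mm of the slot's middle line, 6 mm sideways, 2.5 mm of the floor, square and upright within 0.10 rad; contacts pressed down more than 6 of 8 mm; label at rest, still held by the gripper (over 2 N) (value of joint contacts above 0.006 m and z of label_foot in the frame of rail_seat below 0.0025 m and x of label_foot in the frame of rail_seat between -0.004 and 0.004 m and y of label_foot in the frame of rail_seat between -0.006 and 0.006 m and angle between label_foot's own z axis and vertical below 0.1 rad and angle between the x axis of label_foot and the x axis of rail_seat, either way round below 0.1 rad and x of label_code in the frame of rail_seat below -0.001 m and contact force between the fingers and label above 2 N and linear speed of label below 0.01 m/s); the arm keeps its last pose, push and grip.
It fails at once if a loose thing standing about is moved by more than 20 mm (distance of any of cover_disc, marker_red, spray_white, oiler, sanding_block, tape_roll from where it was at the start of the episode above 0.02 m).
It also fails if it takes over 48 s, if anything falls off the work surface, if the arm or the gripper's body presses on something with over 40 N, if the wrist force passes 120 N, or if a joint passes its speed limit or range.

ROBOT

A 7-joint arm with a two-finger parallel gripper is mounted at the origin on a cart in front of the work surface, level with it; the furniture and walls round the work are solid. World frame = base frame: x ahead of the robot, y to its left, z up, the work surface at z = 0. Lengths are in m, angles in rad, forces in N, time in s.
With the tool pointing down it reaches from about 0.425 to 0.925 m from the base axis. Payload 6.8 kg.
Tool frame: the origin (TCP) lies midway between the tips of the shut fingers; the grasp point (between the pads) lies bot.grip_point_offset behind it (bot.grip_point_offset is the distance from the TCP to the grasp point, in m); z points along the fingers, y is the line along which they close (so a half turn about z gives the same grasp; the last joint's range is limited). The gripper opens to 85 mm and grips with 20 to 120 N. Pads are 22 mm wide; open, the fingers measure 114 mm over their backs; the gripper's body (76 mm by 85 mm) begins 54 mm behind the grasp point. The pads swing forward as they close: fully open they stand 13 mm farther back than shut.
Start: joints at [1.156, 0.477, 0.022, 1.555, -0.011, 1.109, -0.083], TCP at [0.204, -0.643, 0.211] pointing down, gripper open.
Joint ranges: [-2.96, 2.96], [-0.34, 2.1], [-1.41, 1.46], [0.24, 2.44], [-1.37, 4.51], [0.17, 1.92], [-2.96, 2.96]. Speed limits (rad/s): [2.39, 2.39, 3.14, 3.14, 3.14, 3.14, 3.14].

INTERFACE

Orientations are given as a unit quaternion [w, x, y, z].
In Python, from station import get_obs, cams, job, bot gives the robot as it stands.
- The arm moves only by the tool arm_command, never from a script. Its argument "rows" is a list that holds one entry, the list of rows, each a list of 5 numbers: the finger opening in mm, from 0 to 85.4, then the shift along the world's x, y, z in units of 60 mm (1.0 is 60 mm), then the turn about the world's z in units of 0.08 rad (1.0 is 0.08 rad). In form: [[[grip, x, y, z, turn], ...]]. A call has exactly 10 rows; each row shifts and turns the commanded pose from where the row before left it; what a row does not reach is not made up. A row lasts 1/8 s, in which the tool goes at most 62.5 mm and 10.7 degrees, less where a joint would pass 70% of its speed; a pose out of reach is approached as far as the arm can. A call with a number of a shift or a turn outside -1 to 1 is refused whole. A call with a gripper value outside its range is refused whole. The fingers move at their own pace and stop on an object; "newtons" is the grip in N (left out, the last holds). Time passes only in rows, so rows that do not move let the fingers close, or fill a call up. It gives the time, the measured TCP pose, the force, the opening and the grip force at its end, in the units of the state.
- get_obs(): the state, without advancing time (a new reading comes with each control period).
- cams.read_camera(name): name is "side" or "top" or "wrist"; returns the picture (420x560x3 uint8, red, green, blue); there is no depth.
- cams.camera_params(name): a dict with "K" (3x3 intrinsics, pixels), "extrinsics" (4x4, takes a point from camera to world coordinates). Camera axes: x right, y down, z forward; pixel columns grow to the right and rows downward; lengths in m; the calibration is good to about 2 mm. A picture is of the moment at which its call begins: read the wrist's pose just before it. camera_params takes no time and is no camera call; for the wrist camera it gives the pose at the moment of the call.
- job.hand_in(): hands the job in; it is judged then, once.
The state is a dict: "t": time; "q": joint angles; "joint_vel": joint speeds; "joint_torque": joint torques, N m; "eef_pos": TCP position; "tool_rot": TCP orientation; "contact_force": force on the tool from outside, world axes, zero at the start; "torque": the same for the moment, N m; "gripper_width": opening from 0.0 (shut) to 1.0 (fully open); "grasp_force": force on a finger pad.
Only numpy, scipy, OpenCV 4.12 (cv2) and the standard library are available. Lean on these libraries where they do the work, as an engineer would, in place of code of your own. Each camera call takes 0.05 s, during which the arm holds its last target. There are 200 camera calls.

## Working session

There is one attempt and no reset: what is moved stays moved. The work goes in short steps, Python scripts to look and compute and a tool call to move; the robot and the scene stay as the last step left them, time stands still between calls to the robot, and variables do not carry over. Pictures are saved under pics/ and viewed, at most 10 in all, crops included, and the job is handed in when it is done.

Besides the shell and the picture viewer there is one more tool, called after "Emit:" as a command line: name --argument value ..., lists and objects as JSON in quotes. arm_command: Moves the arm, as the interface text tells. Its arguments: {"type":"object","properties":{"rows":{"type":"array"},"newtons":{"type":"number"}},"required":["rows"]}

```bash
mkdir -p pics
python3 - <<'E'
from station import get_obs,cams,job,bot
import cv2,numpy as np
o=get_obs();print(o['t'],o['eef_pos'],o['tool_rot'],o['gripper_width'],bot.grip_point_offset)
for n in ['side','top']:
    p=cams.camera_params(n);print(n,np.round(p['K'],1).tolist(),np.round(p['extrinsics'],4).tolist())
    cv2.imwrite(f'pics/{n}0.png',cv2.resize(cams.read_camera(n)[:,:,::-1],(800,600),interpolation=cv2.INTER_CUBIC))
E
```

```text
0.0 [ 0.20365444 -0.64288008  0.20991864] [-9.03605055e-04  9.88251791e-01  1.52831729e-01 -2.07361739e-04] 0.9981230277130798 0.0187
side [[381.1, 0.0, 280.8], [0.0, 381.1, 207.2], [0.0, 0.0, 1.0]] [[-0.8598, -0.3245, 0.3942, 0.0064], [-0.5104, 0.5671, -0.6465, 0.8507], [-0.0138, -0.7571, -0.6532, 0.9618], [0.0, 0.0, 0.0, 1.0]]
top [[399.0, 0.0, 274.5], [0.0, 399.0, 212.6], [0.0, 0.0, 1.0]] [[-0.0203, -0.9934, 0.1126, 0.3579], [-0.9998, 0.0199, -0.0048, -0.0166], [0.0026, -0.1126, -0.9936, 1.4376], [0.0, 0.0, 0.0, 1.0]]
```

View pics/side0.png

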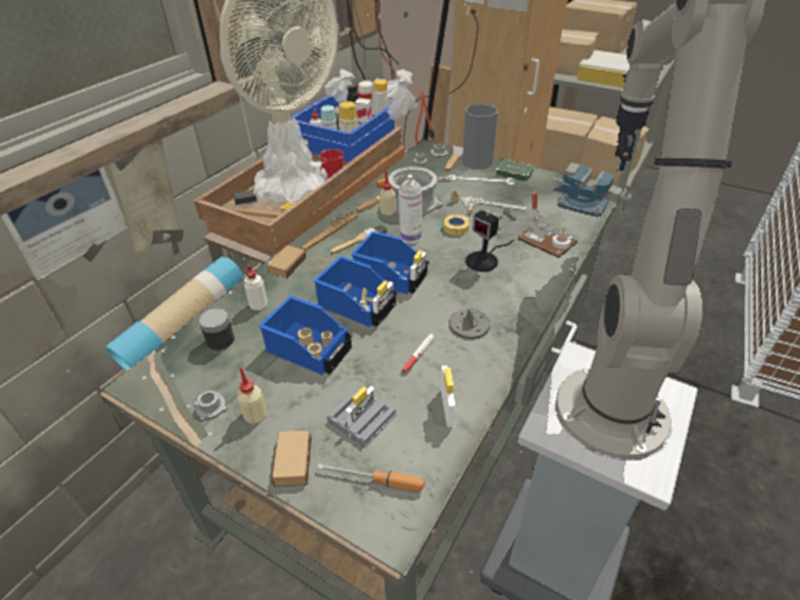

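View pics/top0.png

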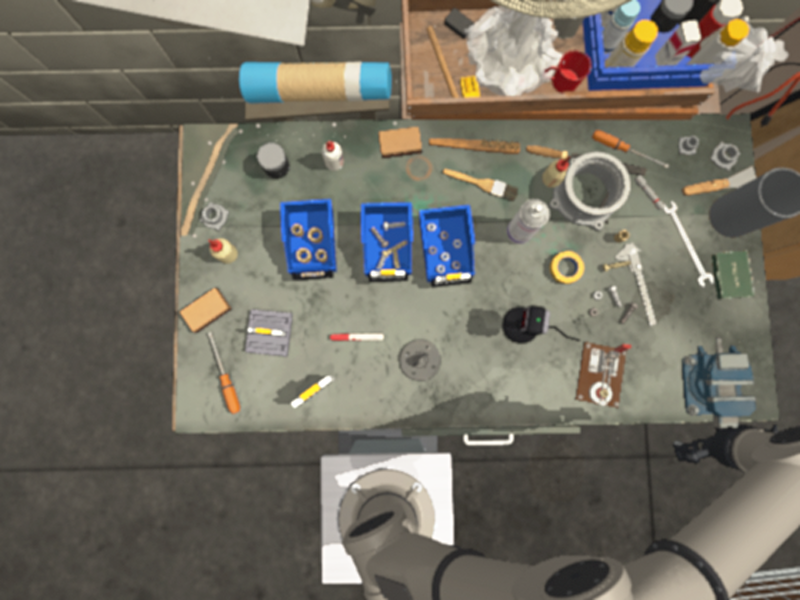

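The side view shows the label in its stand at (358,400) and a larger lookalike at (447,395), which I'll ignore. It also shows the left bin with bronze bushes and an empty black rail at (335,352), and the scanner at (485,235). In the top view these are at: stand (268,332), rail (312,272), scanner (530,318). Next I'll zoom in on them.

Run:
```python
from station import cams
import cv2,numpy as np
t=cams.read_camera('top')[:,:,::-1];s=cams.read_camera('side')[:,:,::-1]
cv2.imwrite('pics/t.png',t);cv2.imwrite('pics/s.png',s)
def c(im,x,y,w,h):
    return cv2.resize(im[y:y+h,x:x+w],(400,300),interpolation=cv2.INTER_CUBIC)
# crops 48x36 or 64x48
L=[(t,160,208,56,42),(t,190,166,56,42),(t,340,206,56,42)]
R=[(s,222,262,64,48),(s,200,216,64,48),(s,312,140,72,54)]
m=np.vstack([np.hstack([c(*L[0]),c(*L[1])]),np.hstack([c(*L[2]),c(*R[2])])])
cv2.imwrite('pics/m1.png',m)
m=np.vstack([np.hstack([c(*R[0]),c(*R[1])])])
cv2.imwrite('pics/m2.png',m)
```

```text
(no output)
```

View pics/m1.png

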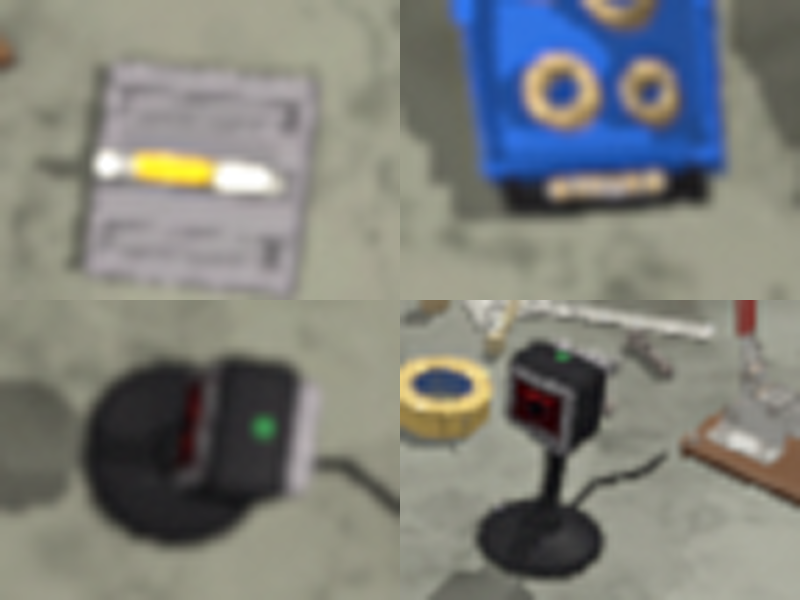

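View pics/m2.png

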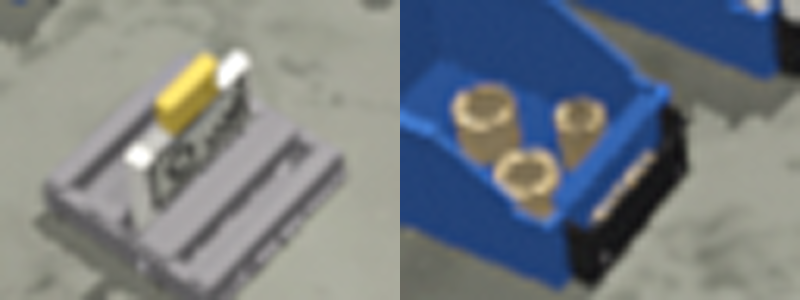

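The top crops show the label's yellow tab centre at full-resolution pixel (184,232), tilted about 6°, and the empty rail at (219,193). The scanner head is at about (376,224) and its red window faces image-left, which is world +y. The side crop shows the label's display facing the robot (-x). I'll convert these to world coordinates.

```bash
cat > h.py <<'E'
import numpy as np
def ray(P,uv,z):
    K=P['K'];E=P['extrinsics'];d=E[:3,:3]@np.linalg.solve(K,[uv[0],uv[1],1]);o=E[:3,3]
    return o+d*(z-o[2])/d[2]
def proj(P,X):
    E=P['extrinsics'];c=E[:3,:3].T@(np.asarray(X)-E[:3,3]);u=P['K']@c;return u[:2]/u[2]
E
python3 - <<'E'
from station import cams,get_obs
from h import *
P=cams.camera_params('top');f=7.143
def c(o,x,y,z):return np.round(ray(P,(o[0]+x/f-.43,o[1]+y/f-.43),z),4)
S=(160,208)
print('tab',c(S,130,165,.084),c(S,213,172,.084))
print('stand',[c(S,*q,.022) for q in[(112,62),(315,75),(295,292),(85,270)]])
B=(190,166)
print('rail ends',c(B,105,205,.046),c(B,308,195,.046),c(B,82,170,.056),c(B,322,170,.056))
C=(340,206)
print('head',[c(C,*q,.16) for q in[(222,62),(303,65),(297,190),(207,195)]],'foot',c(C,170,152,.01))
print(cams.camera_params('wrist')['extrinsics'],get_obs()['t'])
E
```

```text
tab [0.456  0.3064 0.084 ] [0.4519 0.2669 0.084 ]
stand [array([0.5122, 0.3305, 0.022 ]), array([0.5037, 0.2293, 0.022 ]), array([0.396 , 0.2392, 0.022 ]), array([0.4089, 0.343 , 0.022 ])]
rail ends [0.5855 0.2229 0.046 ] [0.5885 0.1227 0.046 ] [0.6015 0.2325 0.056 ] [0.5991 0.1147 0.056 ]
head [array([ 0.491 , -0.3325,  0.16  ]), array([ 0.4889, -0.369 ,  0.16  ]), array([ 0.4326, -0.3634,  0.16  ]), array([ 0.4312, -0.3229,  0.16  ])] foot [ 0.4617 -0.3413  0.01  ]
[[ 3.01981458e-01 -9.10070777e-01 -2.83863311e-01  2.76716340e-01]
 [-9.53313779e-01 -2.88343781e-01 -8.97257063e-02 -6.20192881e-01]
 [-1.93477146e-04  2.97706306e-01 -9.54657487e-01  3.71897890e-01]
 [ 0.00000000e+00  0.00000000e+00  0.00000000e+00  1.00000000e+00]] 0.2
```

Emit:
arm_command --rows '[[[85,0.2,0.4,0.9,1],[85,0.3,0.9,0.9,1],[85,0.4,0.9,0.9,1],[85,0.4,0.9,0.3,1],[85,0.4,0.9,0,1],[85,0.4,0.8,0,1],[85,0.3,0.6,0,1],[85,0,0,0,0],[85,0,0,0,0],[85,0,0,0,0]]]'

```text
t: 1.45
eef_pos: [0.3381, -0.3435, 0.3679]
tool_rot: [-0.0, 0.908, 0.419, -0.0]
contact_force: [0.2, 0.2, 0.0]
gripper_width: 0.998
grasp_force: 0.0
```

Run:
```python
from station import cams
from h import *
import cv2
P=cams.camera_params('wrist');w=cams.read_camera('wrist')[:,:,::-1];np.savez('w1.npz',**{k:P[k] for k in('K','extrinsics')})
cv2.imwrite('pics/w1.png',cv2.resize(w,(800,600),interpolation=cv2.INTER_CUBIC))
print(np.round(P['K'],1),P['extrinsics'][:3,3])
```

```text
[[289.2   0.  284.7]
 [  0.  289.2 207.5]
 [  0.    0.    1. ]] [ 0.38794438 -0.28546982  0.52946648]
```

View pics/w1.png

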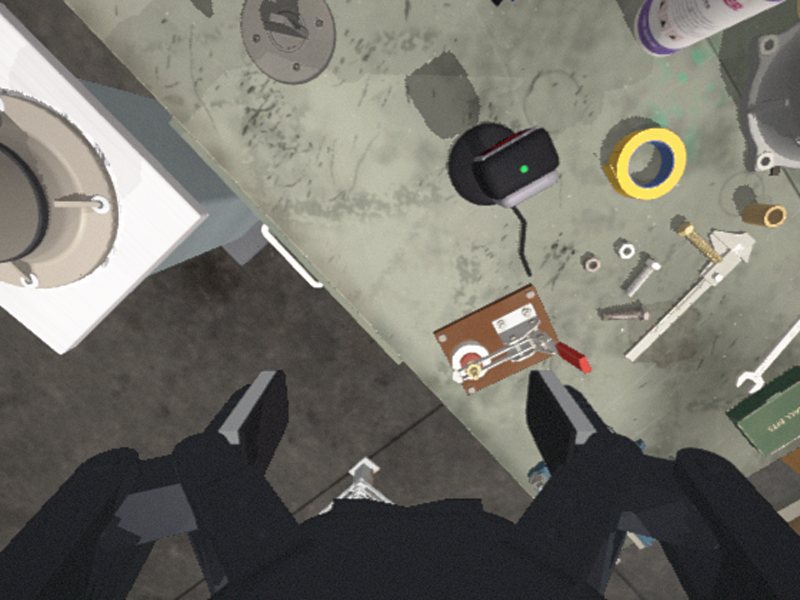

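The wrist view shows the scanner head's top: front edge from (473,165) to (547,131), back corners at (558,170) and (502,203). The window faces up-left, away from the cable. I'll work out its pose and move to view the rail and stand.

Run:
```python
from h import *
P=np.load('w1.npz');f=800/560
L=[ray(P,(x/f-.15,y/f-.15),.16) for x,y in[(474,165),(547,130),(558,170),(500,203)]]
print(np.round(L,4))
for a,b in((0,1),(3,2),(0,3),(1,2)):
  d=L[b]-L[a];print(np.linalg.norm(d),np.degrees(np.arctan2(d[1],d[0])))
print('foot',ray(P,(487/f,165/f),.01))
```

```text
[[ 0.433  -0.3212  0.16  ]
 [ 0.4962 -0.3387  0.16  ]
 [ 0.4851 -0.3711  0.16  ]
 [ 0.4309 -0.3611  0.16  ]]
0.06556838002684355 -15.45743317805035
0.05515424593219062 -10.460767255848879
0.0399181319752351 -93.0202607114984
0.03423758403708845 -108.8508963612045
foot [ 0.46312959 -0.34620258  0.01      ]
```

Emit:
arm_command --rows '[[[85,0.32,0.95,-0.12,0.8],[85,0.32,0.95,-0.12,0.8],[85,0.32,0.95,-0.12,0.8],[85,0.32,0.95,-0.12,0.8],[85,0.32,0.95,-0.12,0.8],[85,0.32,0.95,-0.12,0.8],[85,0.32,0.95,-0.12,0.9],[85,0.32,0.95,-0.12,0.9],[85,0.32,0.95,-0.12,0.9],[85,0,0,0,0]]]'

```text
t: 2.75
eef_pos: [0.5117, 0.1752, 0.3023]
tool_rot: [-0.002, 0.741, 0.672, 0.0]
contact_force: [-0.6, -0.7, 0.3]
gripper_width: 0.993
grasp_force: 0.0
```

Emit:
arm_command --rows '[[[85,0,0,0,0],[85,0,0,0,0],[85,0,0,0,0],[85,0,0,0,0],[85,0,0,0,0],[85,0,0,0,0],[85,0,0,0,0],[85,0,0,0,0],[85,0,0,0,0],[85,0,0,0,0]]]'

```text
t: 4.0
eef_pos: [0.5117, 0.1707, 0.3033]
tool_rot: [-0.0, 0.743, 0.669, -0.0]
contact_force: [1.1, -0.6, -0.5]
gripper_width: 0.995
grasp_force: 0.0
```

Run:
```python
from station import cams,get_obs
from h import *
import cv2
o=get_obs();print(o['q'],o['eef_pos'])
P=cams.camera_params('wrist');w=cams.read_camera('wrist')[:,:,::-1];np.savez('w2.npz',**{k:P[k] for k in('K','extrinsics')})
cv2.imwrite('pics/w2r.png',w)
cv2.imwrite('pics/w2.png',cv2.resize(w,(800,600),interpolation=cv2.INTER_CUBIC))
```

```text
[ 0.21537787  0.26103128 -0.78171145  1.72154172  0.19348437  1.23857918
 -0.71693215] [0.51173904 0.1706831  0.30327508]
```

View pics/w2.png

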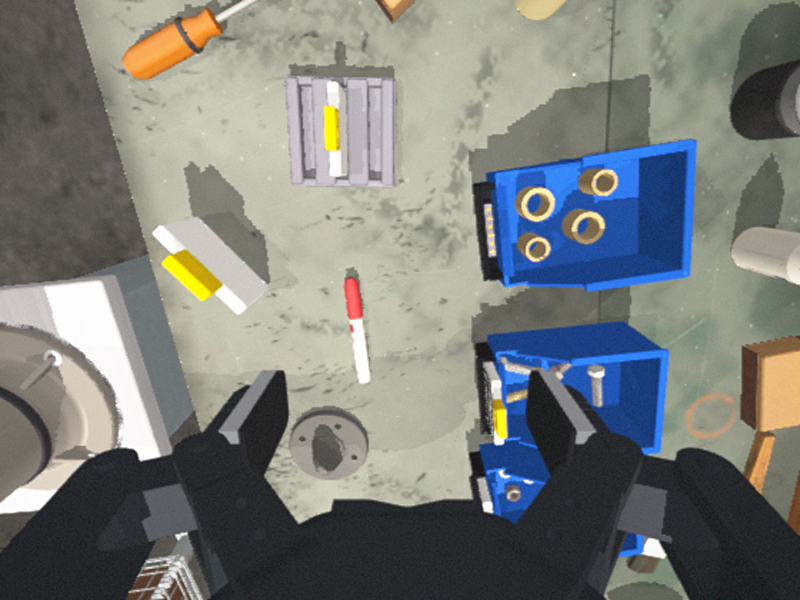

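The wrist view shows the label tab at (332,129) in the stand and the empty rail at (487,230), with its ends at y=183 and y=281. I'll zoom in on both.

Run:
```python
import cv2,numpy as np
w=cv2.imread('pics/w2r.png')
c=lambda x,y,w_,h:cv2.resize(w[y:y+h,x:x+w_],(400,600),interpolation=cv2.INTER_CUBIC)
cv2.imwrite('pics/m3.png',np.hstack([c(195,48,60,90),c(315,118,60,90)]))
```

```text
(no output)
```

View pics/m3.png

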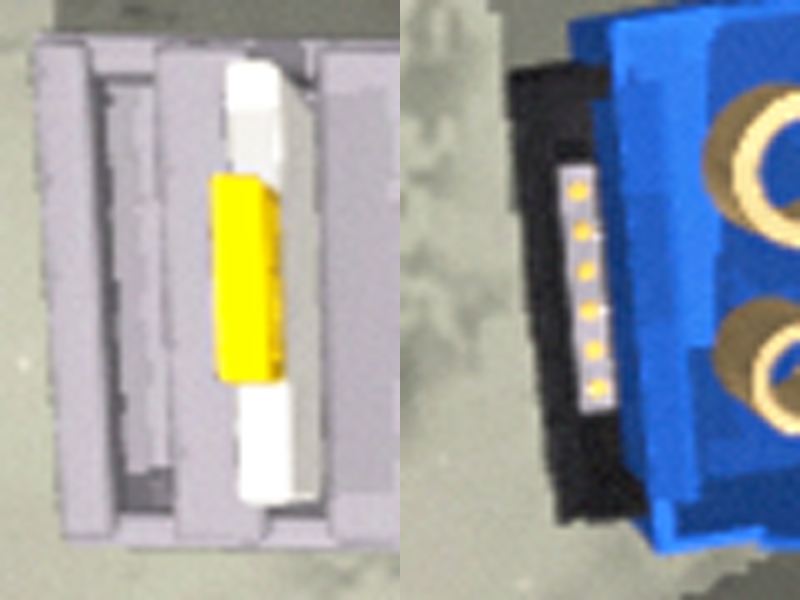

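The tab's top face corners in the left crop are (211,174), (260,174), (267,382), (218,382). In the rail crop the contact dots run from (178,190) to (197,388), and the strip corners are (158,165), (196,162), (215,408), (182,412).

Run:
```python
from h import *
P=np.load('w2.npz');f=600/90
def c(o,x,y,z):return ray(P,(o[0]+x/f-.43,o[1]+y/f-.43),z)
S=(195,48);B=(315,118)
def show(n,L):
    L=np.array(L);print(n,np.round(L,4).tolist(),'mean',L.mean(0).round(4))
    for i in range(len(L)):
        d=L[(i+1)%len(L)]-L[i];print('  ',round(np.linalg.norm(d),4),round(np.degrees(np.arctan2(d[1],d[0])),1))
show('tab',[c(S,*q,.084) for q in[(211,174),(260,174),(267,382),(218,382)]])
show('plate top',[c(S,*q,.064) for q in[(227,60),(280,60),(292,500),(239,500)]])
show('slot1 stand edge',[c(S,*q,.022) for q in[(35,40),(62,540)]])
show('dots',[c(B,178,190,.03),c(B,197,388,.03)])
show('strip',[c(B,*q,.03) for q in[(158,165),(196,162),(215,408),(182,412)]])
show('lip outer',[c(B,*q,.047) for q in[(110,72),(157,522)]])
show('wall blue edge',[c(B,*q,.056) for q in[(190,70),(250,548)]])
# consistency in static cams
```

```text
tab [[0.4554, 0.3034, 0.084], [0.4642, 0.3025, 0.084], [0.4599, 0.2673, 0.084], [0.4509, 0.2682, 0.084]] mean [0.4576 0.2853 0.084 ]
   0.0089 -6.0
   0.0355 -96.9
   0.0091 174.0
   0.0355 82.7
plate top [[0.4582, 0.3254, 0.064], [0.468, 0.3243, 0.064], [0.4583, 0.2459, 0.064], [0.4478, 0.247, 0.064]] mean [0.4581 0.2856 0.064 ]
   0.0099 -6.0
   0.0791 -97.1
   0.0106 174.0
   0.0791 82.5
slot1 stand edge [[0.4129, 0.3414, 0.022], [0.3999, 0.2427, 0.022]] mean [0.4064 0.292  0.022 ]
   0.0996 -97.5
   0.0996 82.5
dots [[0.5992, 0.1971, 0.03], [0.6015, 0.1521, 0.03]] mean [0.6004 0.1746 0.03  ]
   0.045 -87.1
   0.045 92.9
strip [[0.5951, 0.2029, 0.03], [0.6034, 0.2027, 0.03], [0.6054, 0.147, 0.03], [0.5978, 0.1469, 0.03]] mean [0.6004 0.1749 0.03  ]
   0.0084 -1.5
   0.0557 -88.0
   0.0076 -178.9
   0.0561 92.8
lip outer [[0.5831, 0.2247, 0.047], [0.5881, 0.1263, 0.047]] mean [0.5856 0.1755 0.047 ]
   0.0986 -87.1
   0.0986 92.9
wall blue edge [[0.598, 0.2239, 0.056], [0.6067, 0.1208, 0.056]] mean [0.6024 0.1724 0.056 ]
   0.1035 -85.2
   0.1035 94.8
```

Emit:
arm_command --rows '[[[85,-0.45,0.9,-0.1,-0.14],[85,-0.445,0.9,-0.1,-0.14],[85,0,0.113,-0.9,0],[85,0,0,-0.9,0],[85,0,0,-0.9,0],[85,0,0,-0.7,0],[85,0,0,-0.4,0],[85,0,0,-0.15,0],[85,0,0,0,0],[85,0,0,0,0]]]'

```text
t: 5.3
eef_pos: [0.4588, 0.2861, 0.0555]
tool_rot: [0.0, 0.75, 0.661, 0.001]
contact_force: [-0.6, -0.3, -0.1]
gripper_width: 0.992
grasp_force: 0.0
```

Emit:
arm_command --rows '[[[40,-0.01,0,0,0],[20,0,0,0,0],[5,0,0,0,0],[0,0,0,0,0],[0,0,0,0,0],[0,0,0,0,0],[0,0,0,0,0],[0,0,0,0,0],[0,0,0,0,0],[0,0,0,0,0]]]' --newtons 60

```text
t: 6.55
eef_pos: [0.4577, 0.2856, 0.0546]
tool_rot: [0.0, 0.75, 0.661, 0.0]
contact_force: [0.0, -0.1, 5.5]
gripper_width: 0.092
grasp_force: 61.4
```

Emit:
arm_command --rows '[[[0,0,0,0.9,0],[0,0,0,0.99,0.6],[0,0.05,-0.55,0,1],[0,0.05,-0.55,0,1],[0,0.05,-0.55,0,1],[0,0.05,-0.55,0,1],[0,0.05,-0.55,0,1],[0,0.05,-0.55,0,1],[0,0.05,-0.55,0,1],[0,0.05,-0.55,0,1]]]'

```text
t: 7.8
eef_pos: [0.481, 0.0202, 0.1672]
tool_rot: [-0.0, 0.482, 0.876, -0.0]
contact_force: [0.4, -0.5, -0.5]
gripper_width: 0.094
grasp_force: 60.8
```

Emit:
arm_command --rows '[[[0,0.01,-0.4,0,1],[0,0.01,-0.4,0,1],[0,0.01,-0.4,0,1],[0,0.01,-0.4,0,1],[0,0.01,-0.4,0,1],[0,0.01,-0.4,0,1],[0,0.01,-0.4,0,1],[0,0.01,-0.4,0,1],[0,0.01,-0.4,0,1],[0,0,-0.38,0,1]]]'

```text
t: 9.05
eef_pos: [0.4863, -0.2181, 0.1671]
tool_rot: [-0.0, 0.103, 0.995, 0.0]
contact_force: [1.2, 0.6, -0.6]
gripper_width: 0.09
grasp_force: 60.8
```

Emit:
arm_command --rows '[[[0,0,0,0,0],[0,0,0,0,0],[0,0,0,0,0],[0,0,0,0,0],[0,0,0,0,0],[0,0,0,0,0],[0,0,0,0,0],[0,0,0,0,0],[0,0,0,0,0],[0,0,0,0,0]]]'

```text
t: 10.3
eef_pos: [0.4869, -0.2174, 0.1677]
tool_rot: [0.0, 0.104, 0.995, 0.0]
contact_force: [0.1, -0.5, 0.3]
gripper_width: 0.096
grasp_force: 60.8
```

Run:
```python
from station import cams,get_obs
from h import *
import cv2
o=get_obs();print(o['q'],o['eef_pos'])
t=cams.read_camera('top')[:,:,::-1];s=cams.read_camera('side')[:,:,::-1]
def crop(n,im):
    u=proj(cams.camera_params(n),(.475,-.27,.13));x,y=int(u[0])-40,int(u[1])-45;print(n,x,y)
    return cv2.resize(im[y:y+90,x:x+60+0],(400,600),interpolation=cv2.INTER_CUBIC)
cv2.imwrite('pics/m4.png',np.hstack([crop('top',t),crop('side',s)]))
```

```text
[ 1.0918909   0.47564503 -1.00720508  1.88969408  0.46708412  1.03437467
  1.24840916] [ 0.48687249 -0.2173558   0.16770057]
top 309 175
side 288 120
```

View pics/m4.png

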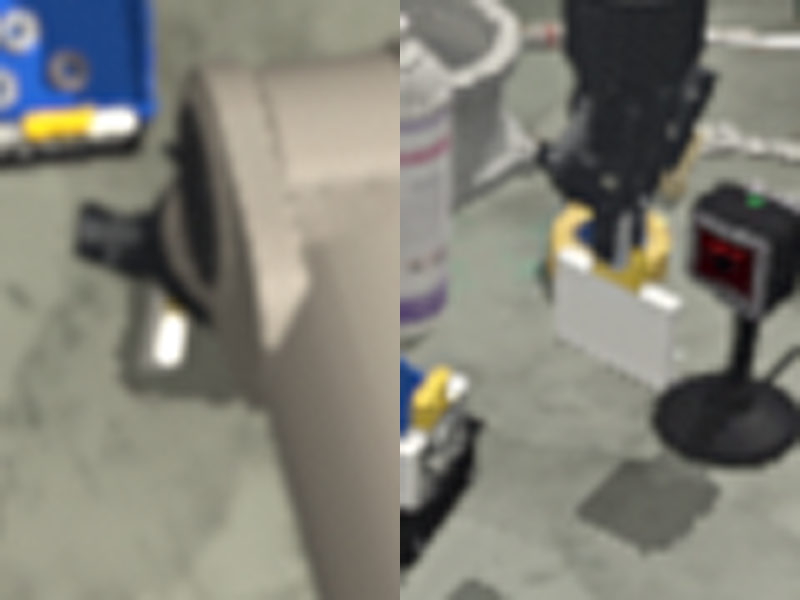

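The side crop shows the label's back towards us and its face towards the scanner, standing in front of the red window. The bezel corners are (695,212), (770,248), (765,315), (692,276) and the window centre is (727,258). I'll check the window pose numerically.

Run:
```python
from station import cams
from h import *
P=cams.camera_params('side');f=600/90
c=lambda x,y,z:ray(P,(288+(x-400)/f-.43,120+y/f-.43),z)
w=c(727,260,.13);print('win',w)
for (a,b),z in((((695,212),(770,248)),.155),(((692,276),(765,315)),.104)):
  A,B=c(*a,z),c(*b,z);d=B-A;print(A,B,np.linalg.norm(d),np.degrees(np.arctan2(d[1],d[0])))
# label top corners back face z~.1775
A,B=c(557,250,.1775),c(680,303,.1775);d=B-A;print(A,B,np.linalg.norm(d),np.degrees(np.arctan2(d[1],d[0])))
n=np.array([np.cos(np.radians(78)),np.sin(np.radians(78))])
code=np.array([.4869,-.2174])-.005*n
r=code-w[:2];print('out',r@n,'side',r@[-n[1],n[0]])
```

```text
win [ 0.46757465 -0.33064353  0.13      ]
[ 0.49075653 -0.3319715   0.155     ] [ 0.43749001 -0.31847485  0.155     ] 0.05494980724049111 165.78165459044433
[ 0.49305245 -0.341522    0.104     ] [ 0.43862059 -0.32550402  0.104     ] 0.05673977865675802 163.60212777145304
[ 0.52743612 -0.22589283  0.1775    ] [ 0.44597552 -0.21255427  0.1775    ] 0.0825454279008009 170.7007694031709
out 0.10978684846599743 side 0.004641608747941291
```

The code is 110 mm out, about 5 mm off the centre line and turned less than 0.1 rad, and it has been held over 1 s. On to the rail.

Emit:
arm_command --rows '[[[0,0,0.6,0.2,-1],[0,0,0.6,0,-1],[0,0,0.6,0,-1],[0,0,0.6,0,-1],[0,0,0.6,0,-1],[0,0,0.6,0,-1],[0,0.1,0.6,0,-1],[0,0.1,0.6,0,-1],[0,0.1,0.6,0,-1],[0,0.1,0.6,0,-1]]]'

```text
t: 11.65
eef_pos: [0.511, 0.1438, 0.1797]
tool_rot: [0.0, 0.485, 0.875, -0.0]
contact_force: [0.4, -0.3, 0.2]
gripper_width: 0.094
grasp_force: 60.8
```

Emit:
arm_command --rows '[[[0,0.25,0.09,0,-1],[0,0.25,0.09,0,-1],[0,0.25,0.09,0,-1],[0,0.25,0.09,0,-1],[0,0.25,0.09,0,-1],[0,0.24,0.09,0,-1],[0,0,0,0,-0.4],[0,0,0,0,0],[0,0,0,0,0],[0,0,0,0,0]]]'

```text
t: 12.9
eef_pos: [0.5999, 0.1748, 0.1798]
tool_rot: [0.0, 0.689, 0.725, -0.0]
contact_force: [0.0, -0.9, 0.3]
gripper_width: 0.092
grasp_force: 60.8
```

Run:
```python
from station import cams,get_obs
from h import *
import cv2
o=get_obs();print(o['t'],o['eef_pos'],np.degrees(2*np.arctan2(o['tool_rot'][2],o['tool_rot'][1]))-90,o['contact_force'])
P=cams.camera_params('side');s=cams.read_camera('side')[:,:,::-1];w=cams.read_camera('wrist')[:,:,::-1]
u=proj(P,(.6,.175,.09));x,y=int(u[0])-30,int(u[1])-45;print(x,y)
cv2.imwrite('pics/m5.png',np.hstack([cv2.resize(s[y:y+90,x:x+60],(400,600),interpolation=cv2.INTER_CUBIC),cv2.resize(w[180:420,200:360],(400,600),interpolation=cv2.INTER_CUBIC)]))
```

```text
12.9 [0.5999498  0.17482625 0.17978078] 2.865503696398875 [ 0.02836032 -0.87581535  0.28539845]
203 188
```

View pics/m5.png

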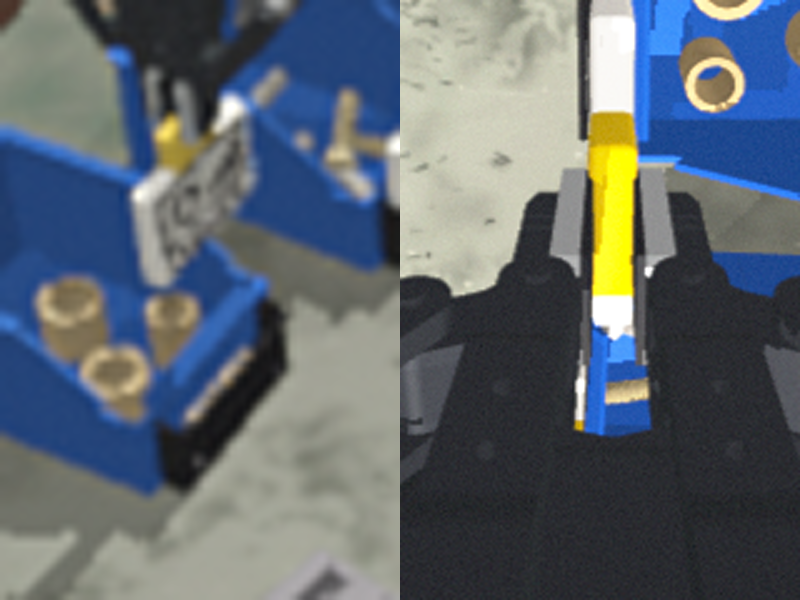

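The label hangs upright, parallel to the rail and above it, with its front outward. I'll descend to just above the mouth, then insert slowly.

Emit:
arm_command --rows '[[[0,0,0,-0.5,0],[0,0,0,-0.5,0],[0,0,0,-0.3,0],[0,0,0,-0.03,0],[0,0,0,-0.05,0],[0,0,0,-0.05,0],[0,0,0,-0.05,0],[0,0,0,-0.05,0],[0,0,0,0,0],[0,0,0,0,0]]]' --newtons 90

```text
t: 14.25
eef_pos: [0.6003, 0.1751, 0.0879]
tool_rot: [0.0, 0.689, 0.724, 0.0]
contact_force: [-0.7, 0.6, -1.5]
gripper_width: 0.079
grasp_force: 92.3
```

Emit:
arm_command --rows '[[[0,0,0,-0.05,0],[0,0,0,-0.05,0],[0,0,0,-0.04,0],[0,0,0,-0.04,0],[0,0,0,-0.04,0],[0,0,0,-0.04,0],[0,0,0,-0.03,0],[0,0,0,0,0],[0,0,0,0,0],[0,0,0,0,0]]]'

```text
t: 15.5
eef_pos: [0.6007, 0.1752, 0.0713]
tool_rot: [0.0, 0.689, 0.724, 0.0]
contact_force: [-1.4, -2.0, 7.6]
gripper_width: 0.076
grasp_force: 93.3
```

Emit:
arm_command --rows '[[[0,0,0,-0.02,0],[0,0,0,-0.02,0],[0,0,0,-0.02,0],[0,0,0,0,0],[0,0,0,0,0],[0,0,0,0,0],[0,0,0,0,0],[0,0,0,0,0],[0,0,0,0,0],[0,0,0,0,0]]]'

```text
t: 16.75
eef_pos: [0.6025, 0.1753, 0.0706]
tool_rot: [0.002, 0.69, 0.724, 0.002]
contact_force: [-4.0, -5.0, 24.4]
gripper_width: 0.085
grasp_force: 95.8
```

Run:
```python
from station import cams,get_obs
from h import *
import cv2
o=get_obs();print(o['t'],o['eef_pos'],o['contact_force'],o['torque'])
P=cams.camera_params('side');s=cams.read_camera('side')[:,:,::-1]
u=proj(P,(.6,.175,.07));x,y=int(u[0])-40,int(u[1])-30;print(x,y)
cv2.imwrite('pics/m6.png',cv2.resize(s[y:y+60,x:x+80],(800,600),interpolation=cv2.INTER_CUBIC))
```

```text
16.75 [0.6025101  0.17532123 0.07058965] [-3.96138749 -4.96484841 24.44273557] [-1.03078303  1.17740129 -0.0236808 ]
194 207
```

View pics/m6.png

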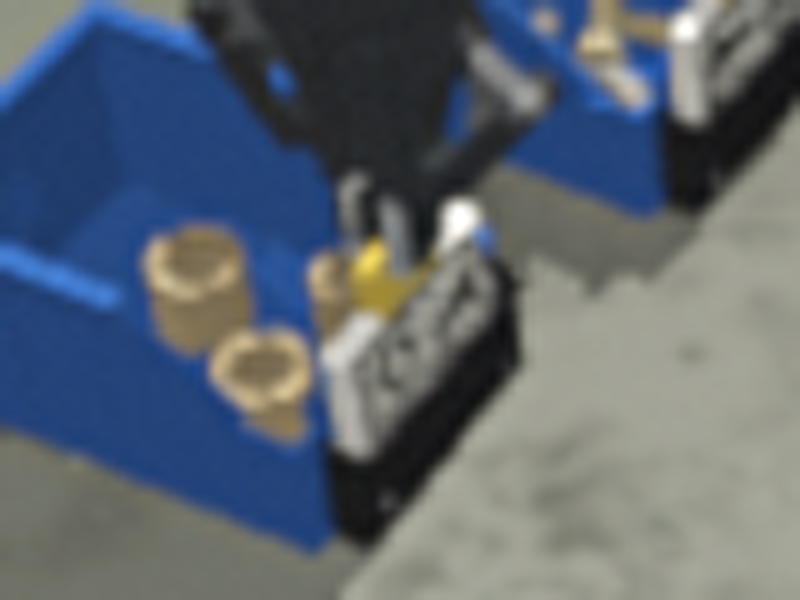

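The label sits behind the lip, barcode hidden and front outward. The force rose from 7.6 N to 24 N at exactly the expected seated height, so it is on the floor of the rail. Handing in.

```bash
python3 -c "
from station import job;print(job.hand_in())"
```

```text
the job is handed in; nothing more can be done
None
```

I scanned the label, seated it in the bronze-bush bin's rail and handed the job in at about 17 s, with the gripper still pressing it home at about 24 N; the hand-in returned no verdict.

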